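# Feed a part carrier down the roller lane and clamp it for inspection

### The job

Set the blue carrier gently down on the high end of the roller lane, long side along the lane, and let it roll by itself all the way to the stop under the screw clamp. Then wind the black clamp knob clockwise until the red pad touches the top of the part, and give it a quarter of a turn more. Leave the yellow carrier and everything else on the table where they are.

Things in the scene. Friction and masses are not known exactly. Their poses are not given: they have to be found in the camera images.
- blue_mid (a point): Blue carrier, loose, upright on the table, 0.6 kg: blue pallet 84 x 112 x 14 mm with an aluminium part fixed on its middle: flange 74 mm diameter up to 24 mm above the underside, then a square hub 50 x 50 mm, sides along the pallet's, up to 64 mm (the top). Point: its centre, 32 mm above the underside; y along the 112 mm side, z up; same after a half turn. Grip the hub from above, about 17 mm below its top.
- yellow_mid (a point): Yellow carrier, a bystander: same shape and size as the blue one, on a yellow pallet. Point and axes likewise.
- bed: Roller lane: 13 free steel rollers (22 mm diameter, 30 mm apart, y = -180 to 180 mm) between two aluminium rails, on a fixed base. Origin: middle of the lane, in the plane of the roller tops, 75 mm above the table. y uphill along the lane (slope 0.12 rad, high end to the robot's left), x across it away from the robot, z square to the rollers, up. Things let go on it roll down at once.
- load (a point): Carrier's centre when it rests on the rollers well up the lane (bed y = 90 mm, 32 mm above the roller tops; anywhere from y = 50 to 130 mm will do). Axes of the bed. The rails' inner faces are at bed x = -48 and 48 mm, leaving 6 mm each side of the 84 mm wide carrier, and stand 10 mm above the roller tops.
- seat (a point): Carrier's centre when it lies against the stop, under the clamp: bed y = -104 mm, 32 mm above the roller tops. Axes of the bed. The stop is a steel plate with a rubber face at bed y = -160 mm, at the low end of the lane.
- knob_grip (a point): Round black clamp knob, 50 mm diameter, 34 mm tall, axis along bed z, on a grey arm over the lane (held by a post beyond the far rail; arm top 108 mm, underside 92 mm above the roller tops). Point: on its axis, 12 mm below its top, 30 mm above the arm: the height to grip it, at any angle. Turning takes about 0.15 N m; it stays where it is left.
- knob (a joint): Angle of the clamp knob, rad; grows clockwise seen from above, lowering the pad 20 mm per turn (3.18 mm per rad). Starts at 0.2 to 1.5; the pad meets the top of a carrier lying at the stop at 2.51; travel ends at 6.2. The white line on its top points uphill along the lane (bed +y) at 2.51 and to the post (bed +x) a quarter turn later.
- pad_face (a point): Red pressure pad, a disc 32 mm in diameter and 9 mm thick under the clamp's arm; point: centre of its underside. It does not turn; it is sprung (1.5 N, then 1.5 N per mm), so the knob can be wound on after it touches. At the start it is 3 to 8 mm higher than the top of a carrier on the rollers below it.
- bin_mid (a point): Bystander: open blue parts bin, 110 x 80 x 45 mm, loose. Its centre.
- ring_mid (a point): Bystander: steel ring gauge, 90 mm outside diameter, 22 mm thick, loose. Its centre.
- case_mid (a point): Bystander: wooden gauge block case, 90 x 150 x 40 mm, loose. Its centre.
Things that resemble listed ones, but are neither listed nor needed, are in the scene too. What is shaped like the part that bears blue_mid but green or pink is not meant.

How it is judged (in metres and radians):
On the way, in this order (a step that is already met when the one before it is completed fails the run):
1. the blue carrier, still held, is set on the upper part of the rollers between the rails (centre 30 to 170 mm uphill of the middle, within 13 mm of resting height, long side along the lane) (y of blue_mid in the frame of bed between 0.03 and 0.17 m and x of blue_mid in the frame of bed between -0.012 and 0.012 m and z of blue_mid in the frame of bed between 0.02 and 0.045 m and angle between the y axis of blue_mid and the y axis of bed, either way round below 0.25 rad and contact force between the fingers and blue above 0.5 N), for 0.05 s.
2. it has rolled to the stop and lies there untouched and still (y of blue_mid in the frame of bed between -0.112 and -0.096 m and x of blue_mid in the frame of bed between -0.009 and 0.009 m and z of blue_mid in the frame of bed between 0.026 and 0.037 m and angle between the y axis of blue_mid and the y axis of bed, either way round below 0.1 rad and contact force between the fingers and blue below 0.1 N and linear speed of blue below 0.02 m/s), for 0.2 s.
3. the pad touches the top of the part (contact force between pad and blue above 0.5 N), for 0.1 s.
At the end, for the whole second after the job is handed in: The blue carrier lies at rest on the rollers within 8 mm of its place against the stop (9 mm sideways, 0.1 rad), the pad presses on it, and the knob stands 0.15 to 0.35 turn (0.94 to 2.2 rad) past the point of contact, at rest; the bystanders are within 20 mm of where they were (y of blue_mid in the frame of bed between -0.112 and -0.096 m and x of blue_mid in the frame of bed between -0.009 and 0.009 m and z of blue_mid in the frame of bed between 0.026 and 0.037 m and angle between the y axis of blue_mid and the y axis of bed, either way round below 0.1 rad and value of joint knob between 3.453 and 4.713 rad and velocity of joint knob between -0.05 and 0.05 rad/s and linear speed of blue below 0.01 m/s and contact force between pad and blue above 1 N and distance of each of yellow_mid, bin_mid, ring_mid, case_mid from where it was at the start of the episode below 0.02 m); the robot touches nothing.
It fails at once if the blue carrier is touched or pushed by the robot on the lower part of the rollers, from 30 mm below the middle (it must roll there by itself) (y of blue_mid in the frame of bed between -0.2 and -0.03 m and x of blue_mid in the frame of bed between -0.03 and 0.03 m and z of blue_mid in the frame of bed below 0.06 m and contact force between any of the fingers, the arm and blue above 0.5 N).
It fails at once if a bystander is pushed more than 20 mm from its place (distance of any of yellow_mid, bin_mid, ring_mid, case_mid from where it was at the start of the episode above 0.02 m).
It also fails if it takes over 72 s, if anything falls off the work surface, if the arm or the gripper's body presses on something with over 40 N, if the wrist force passes 120 N, or if a joint passes its speed limit or range.

### The arm

A 6-joint arm with a two-finger parallel gripper is mounted at the origin on the work surface. World frame = base frame: x ahead of the robot, y to its left, z up, the work surface at z = 0. Lengths are in mm, angles in rad, forces in N, time in s.
With the tool pointing down it reaches from about 350 to 925 mm from the base axis. Payload 6.4 kg.
Tool frame: the origin (TCP) lies at the very end of the fingers, on their centre line; the grasp point (between the pads) lies r.grip_depth behind it (r.grip_depth is the distance from the TCP to the grasp point, in mm); x points along the fingers, z is the direction in which the jaws open and shut, and the axes are right-handed (so a half turn about x gives the same grasp; the last joint's range is limited). The gripper opens to 94 mm and grips with 3 to 60 N. Pads are 16 mm wide; open, the fingers measure 119 mm over their backs; the gripper's body (75 mm by 177 mm) begins 78 mm behind the grasp point.
Start: joints at [-1.325, 0.245, 1.558, -0, 1.339, -0.174], TCP at [264.931, -593.57, 205.455] pointing down, gripper open.
Joint ranges: [-3.13, 3.13], [-1.02, 2.26], [0.13, 2.54], [-0.95, 4.09], [0.21, 2.88], [-2.74, 2.74]. Speed limits (rad/s): [2.57, 2.57, 3.14, 3.14, 3.14, 3.14].

### API

Orientations are given as a rotation vector (axis times angle).
In Python, from rig import telemetry, cams, r gives the robot as it stands. The module is installed in compiled form; this text tells all that it offers.
- The arm moves only by the shell command python3 -m creep 'ROWS'. ROWS is JSON, a list of rows, each a list of 3 entries, a list of its own where there are three numbers: the opening, from 0 (shut) to 1 (fully open), then the shift along the tool's x, y, z scaled (see below), then the turn, a rotation vector about the tool's x, y, z scaled (see below). In form: [[claw, [tx, ty, tz], [ax, ay, az]], ...]. A call has 1 to 10 rows; each row shifts and turns the commanded pose from where the row before left it, along the tool's axes as they then stand; what a row does not reach is not made up. The controller multiplies each number of a shift by 0.05 m and each number of a turn by 360 degrees. A row lasts 1/8 s, in which the tool goes at most 62.5 mm and 10.7 degrees, less where a joint would pass 70% of its speed; a pose out of reach is approached as far as the arm can. A call with a number of a shift or a turn outside -1 to 1 is refused whole. A call with a gripper value outside its range is refused whole. The fingers move at their own pace and stop on an object; the grip force is fixed at half the most. Time passes only in rows, so rows that do not move let the fingers close. It gives the time, the measured TCP pose, the force and the opening at its end, in the units of the state.
- telemetry.observe(): the state, without advancing time (a new reading comes with each control period).
- cams.read_camera(name): name is "scene" or "top"; returns a dict with "frame" (420x560x3 uint8, red, green, blue), "fx", "fy", "cx", "cy" (pixels), "cam_to_world" (4x4, takes a point from camera to world coordinates). Camera axes: x right, y up, looking along -z (the intrinsics and any distortion apply to the point x, -y, -z); pixel columns grow to the right and rows downward; lengths in mm; the calibration is good to about 2 mm. A picture is of the moment at which its call begins. There is no depth.
- r.hand_in(): hands the job in, once; it reports no verdict.
The state is a dict: "time": time; "joint_positions": joint angles; "dq": joint speeds; "joint_efforts": joint torques, N m; "position": TCP position; "ee_rot": TCP orientation; "wrist_force": force on the tool from outside, world axes, zero at the start; "ft_torque": the same for the moment, N m; "grip_width": opening from 0.0 (shut) to 1.0 (fully open).
Only numpy, scipy, OpenCV 4.12 (cv2) and the standard library are available. Lean on these libraries where they do the work, as an engineer would, in place of code of your own. Each camera call takes 0.05 s, during which the arm holds its last target.

## Working session

There is one attempt and no reset: what is moved stays moved. The work goes in short steps, Python scripts to look and compute and a shell command to move; the robot and the scene stay as the last step left them, time stands still between calls to the robot, and variables do not carry over. Pictures are saved under pics/ and viewed, and the job is handed in when it is done.

```bash
mkdir -p pics; python3 - <<'E'
from rig import telemetry, cams, r
import cv2, numpy as np
s=telemetry.observe()
for k in s: print(k,np.round(s[k],3))
print(r.grip_depth)
for n in("scene","top"):
    c=cams.read_camera(n)
    cv2.imwrite(f"pics/{n}0.png",c["frame"][:,:,::-1])
    print(n,c["fx"],c["fy"],c["cx"],c["cy"],[k for k in c]);print(np.round(c["cam_to_world"],4))
E
```

```text
time 0.0
joint_positions [-1.325  0.246  1.559  0.     1.339 -0.174]
dq [-0.  0. -0.  0. -0. -0.]
joint_efforts [ 0.0000e+00 -4.1582e+01 -3.1461e+01  6.8000e-02  3.3000e-02 -0.0000e+00]
position [ 264.788 -592.969  204.358]
ee_rot [ 0.896  1.38  -0.894]
wrist_force [ 0.065 -0.117  0.632]
ft_torque [-0.018 -0.014  0.006]
grip_width 1.004
18.8
scene 433.55894569849863 433.55894569849863 283.12280858318707 204.28909423855137 ['frame', 'fx', 'fy', 'cx', 'cy', 'cam_to_world']
[[ 7.4820000e-01 -5.6320000e-01  3.5060000e-01  9.7620840e+02]
 [ 6.6350000e-01  6.3220000e-01 -4.0030000e-01 -6.3905670e+02]
 [ 3.8000000e-03  5.3210000e-01  8.4670000e-01  1.3470165e+03]
 [ 0.0000000e+00  0.0000000e+00  0.0000000e+00  1.0000000e+00]]
top 459.370508754388 459.370508754388 279.12036607226116 216.94033694986908 ['frame', 'fx', 'fy', 'cx', 'cy', 'cam_to_world']
[[-1.7200000e-02  9.9700000e-01 -7.6100000e-02  3.7962640e+02]
 [-9.9980000e-01 -1.6600000e-02  8.6000000e-03 -9.1356800e+01]
 [ 7.3000000e-03  7.6200000e-02  9.9710000e-01  1.6089576e+03]
 [ 0.0000000e+00  0.0000000e+00  0.0000000e+00  1.0000000e+00]]
```

```bash
ls -la .
```

```text
total 12
drwxr-xr-x  3 agent agent 4096 Dec  6 18:53 .
drwxr-xr-x 23 root  root  4096 Dec  6 18:53 ..
drwxr-xr-x  2 agent agent 4096 Dec  6 18:54 pics
```

View pics/scene0.png

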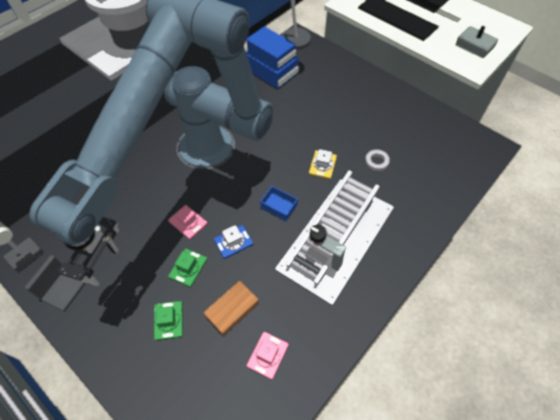

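View pics/top0.png

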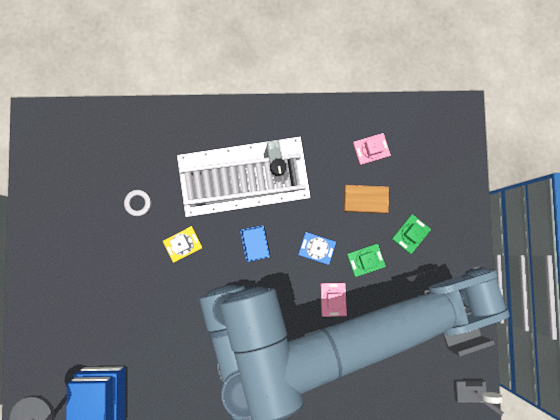

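```bash
python3 - <<'E'
import cv2
t=cv2.imread("pics/top0.png");s=cv2.imread("pics/scene0.png")
f=lambda im,x,y,w,h,k:cv2.resize(im[y:y+h,x:x+w],None,fx=k,fy=k,interpolation=cv2.INTER_CUBIC)
cv2.imwrite("pics/t_lane.png",f(t,170,130,150,95,5))
cv2.imwrite("pics/t_blue.png",f(t,290,222,60,50,10))
cv2.imwrite("pics/s_lane.png",f(s,270,165,130,140,4.2))
cv2.imwrite("pics/s_blue.png",f(s,205,215,60,50,10))
E
```

```text
(no output)
```

View pics/t_lane.png

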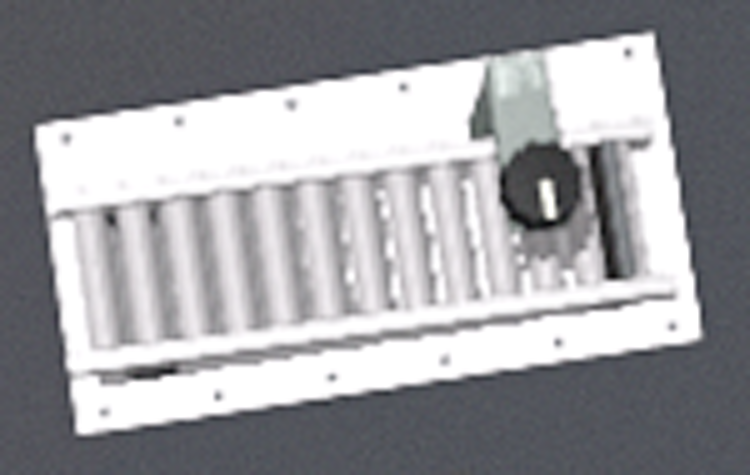

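View pics/t_blue.png

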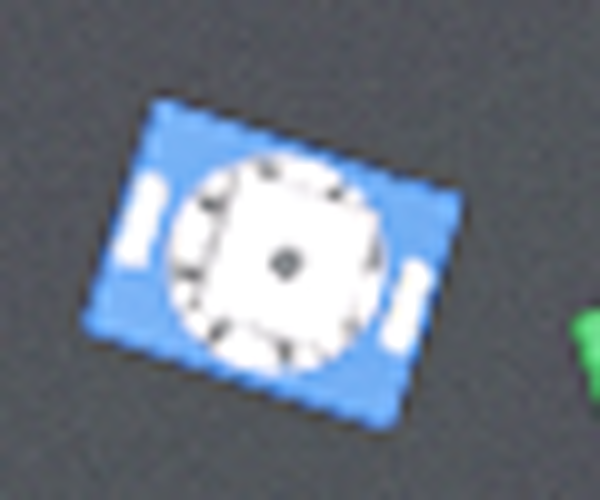

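View pics/s_lane.png

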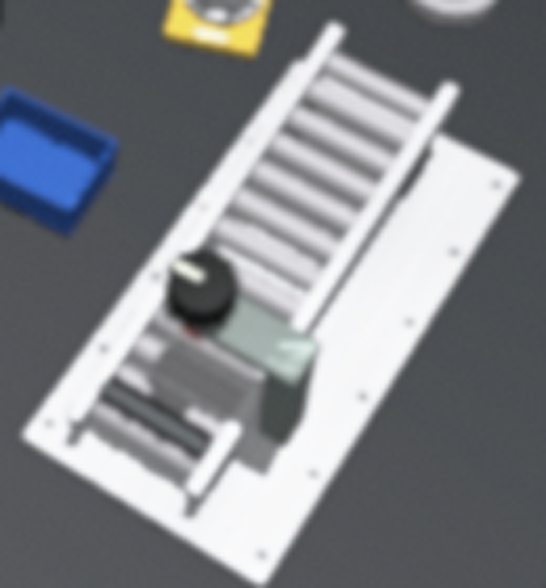

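View pics/s_blue.png

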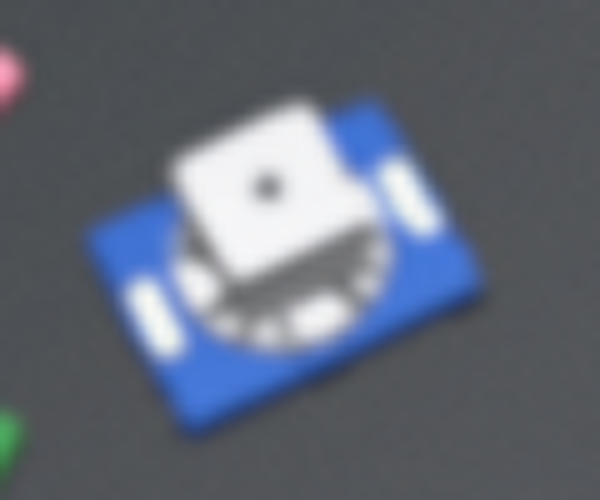

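```bash
cat > h.py <<'E'
import numpy as np, cv2
from scipy.optimize import least_squares
from scipy.spatial.transform import Rotation as R
CAM={}
def cam(n):
    if n not in CAM:
        from rig import cams
        c=cams.read_camera(n); CAM[n]=c
    return CAM[n]
def proj(n,P):
    c=cam(n);T=np.linalg.inv(c["cam_to_world"]);q=np.atleast_2d(P)@T[:3,:3].T+T[:3,3]
    return np.c_[c["cx"]+c["fx"]*q[:,0]/-q[:,2], c["cy"]+c["fy"]*(-q[:,1])/-q[:,2]]
def ray(n,uv):
    c=cam(n);T=c["cam_to_world"]
    d=np.array([(uv[0]-c["cx"])/c["fx"],-(uv[1]-c["cy"])/c["fy"],-1.])
    return T[:3,3],T[:3,:3]@d
def onz(n,uv,z):
    o,d=ray(n,uv);return o+d*(z-o[2])/d[2]
def up(p,off,k): return (np.array(p,float)+.5)/k-.5+np.array(off)
def bedR(psi): return R.from_euler('z',psi).as_matrix()@R.from_euler('x',0.12).as_matrix()
def bed(p,X): return np.array([p[0],p[1],75.])+np.atleast_2d(X)@bedR(p[2]).T
E
python3 - <<'E'
from h import *
import json
ct=[up(p,(290,222),10) for p in [(157,97),(465,190),(392,430),(83,325)]]
cs=[up(p,(205,215),10) for p in [(375,98),(485,290),(192,435),(88,235)]]
# carrier fit: x,y,yaw with z=14 corners; (top: order TL,TR,BR,BL image)
def model(p,z): 
    c=np.array([[42,56],[42,-56],[-42,-56],[-42,56]])@np.array([[np.cos(p[2]),np.sin(p[2])],[-np.sin(p[2]),np.cos(p[2])]])
    return np.c_[c+p[:2],np.full(4,z)]
# check with top corners on plane 14
W=np.array([onz("top",u,14) for u in ct]);print(np.round(W,1))
W2=np.array([onz("scene",u,14) for u in cs]);print(np.round(W2,1))
p0=[*W.mean(0)[:2],np.arctan2(*( (W[0]-W[1]+W[3]-W[2])[[1,0]]))-np.pi/2]
print(p0)
for nm in ("top","both"):
    def f(p):
        m=model(p,14); e=(proj("top",m)-ct).ravel()
        if nm=="both":
            a=proj("scene",m); d=np.linalg.norm(a[:,None]-np.array(cs)[None],axis=2); e=np.r_[e,(a-np.array(cs)[d.argmin(1)]).ravel()]
        return e
    s=least_squares(f,p0);print(nm,s.x,np.round(s.fun,1))
L=lambda p:up(p,(170,130),5); S=lambda p:up(p,(270,165),4.2)
obs=[("top",(0,-104,150),L((541,186))),("scene",(0,-104,150),S((203,275))),
("top",(0,180,0),L((100,278))),("top",(0,150,0),L((143,275))),("scene",(0,180,0),S((386,82)))]
def g(p):
    return np.concatenate([(proj(n,bed(p,X))-u).ravel() for n,X,u in obs])
k=onz("top",L((541,186)),210);q=onz("top",L((100,278)),95)
print(k,q)
p0=[*(k+q)[:2]/2,np.arctan2((q-k)[1],(q-k)[0])-np.pi/2]
s=least_squares(g,p0);print(s.x,np.round(s.fun.reshape(-1,2),1))
p=s.x
for n,off,(w,h),kk in (("top",(170,130),(150,95),5),("scene",(270,165),(130,140),4.2)):
    im=cam(n)["frame"][:,:,::-1];im=im[off[1]:off[1]+h,off[0]:off[0]+w];im=cv2.resize(im,None,fx=kk,fy=kk,interpolation=cv2.INTER_CUBIC)
    D=lambda X:np.round((proj(n,bed(p,X))-off+.5)*kk-.5).astype(int)
    for y in range(-180,181,30): a=D([(-48,y,0),(48,y,0)]);cv2.line(im,tuple(map(int,a[0])),tuple(map(int,a[1])),(0,0,255),1)
    for x in(-48,48): a=D([(x,-180,10),(x,190,10)]);cv2.line(im,tuple(map(int,a[0])),tuple(map(int,a[1])),(0,255,0),1)
    th=np.linspace(0,6.28,40)
    cv2.polylines(im,[D(np.c_[25*np.cos(th),-104+25*np.sin(th),th*0+150]).astype(np.int32)],True,(255,0,255),1)
    cv2.imwrite(f"pics/ov_{n}.png",im)
E
```

```text
[[ 450.  -195.1   14. ]
 [ 415.9 -301.4   14. ]
 [ 333.4 -273.9   14. ]
 [ 371.4 -167.8   14. ]]
[[ 371.5 -167.8   14. ]
 [ 452.7 -196.8   14. ]
 [ 416.8 -301.8   14. ]
 [ 335.5 -272.7   14. ]]
[np.float64(392.66051436436237), np.float64(-234.5309845500016), np.float64(-0.3273601673975213)]
top [ 3.92656377e+02 -2.34529892e+02 -3.27669781e-01] [-0.  -0.1 -0.1  0.4  0.  -0.4  0.1  0.1]
both [ 3.93342084e+02 -2.34607956e+02 -3.30936713e-01] [ 0.  -0.4 -0.   0.3 -0.  -0.6  0.1 -0.1 -0.  -0.5 -0.3 -0.5 -0.3  0.2
  0.   0.1]
[ 641.30512524 -102.05394312  210.        ] [605.70850362 190.7452533   95.        ]
[6.27837751e+02 1.70573903e+01 1.22777125e-01] [[ 0.4 -0.5]
 [-0.7  0.2]
 [-1.2 -0.1]
 [-0.7 -0.6]
 [-1.2  0.2]]
```

View pics/ov_top.png

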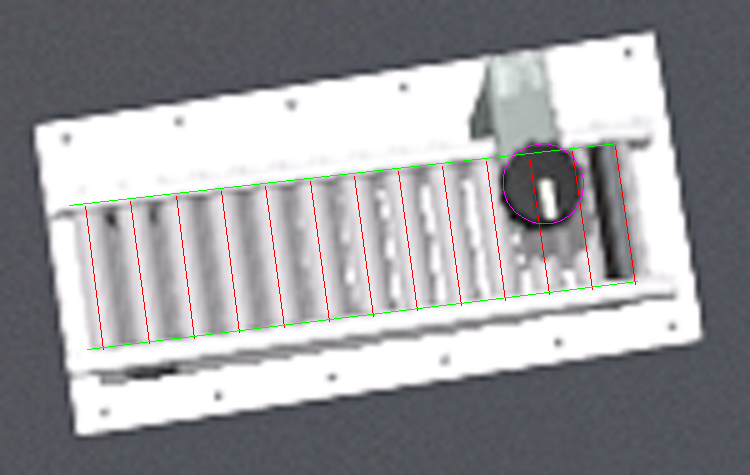

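View pics/ov_scene.png

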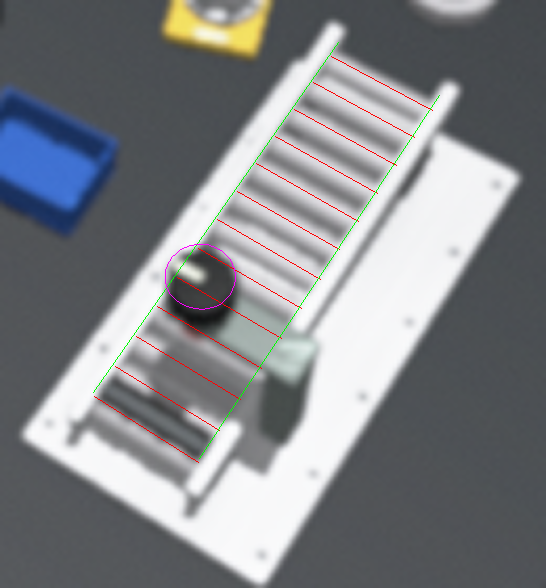

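```bash
python3 - <<'E'
import cv2,numpy as np
t=cv2.imread("pics/top0.png")
im=t[150:215,175:255].astype(float)
im=np.clip(im*0.95-20,0,255)
g=((im/255)**1.8*255).astype(np.uint8)
cv2.imwrite("pics/t_hi.png",cv2.resize(g,None,fx=9,fy=9,interpolation=cv2.INTER_CUBIC))
im=t[130:205,250:318].astype(float)
g=((im/255)**1.8*255).astype(np.uint8)
cv2.imwrite("pics/t_lo.png",cv2.resize(g,None,fx=8,fy=8,interpolation=cv2.INTER_CUBIC))
s=cv2.imread("pics/scene0.png")
im=s[165:240,320:390].astype(float)
g=((im/255)**1.8*255).astype(np.uint8)
cv2.imwrite("pics/s_hi.png",cv2.resize(g,None,fx=8,fy=8,interpolation=cv2.INTER_CUBIC))
E
```

```text
(no output)
```

View pics/t_hi.png

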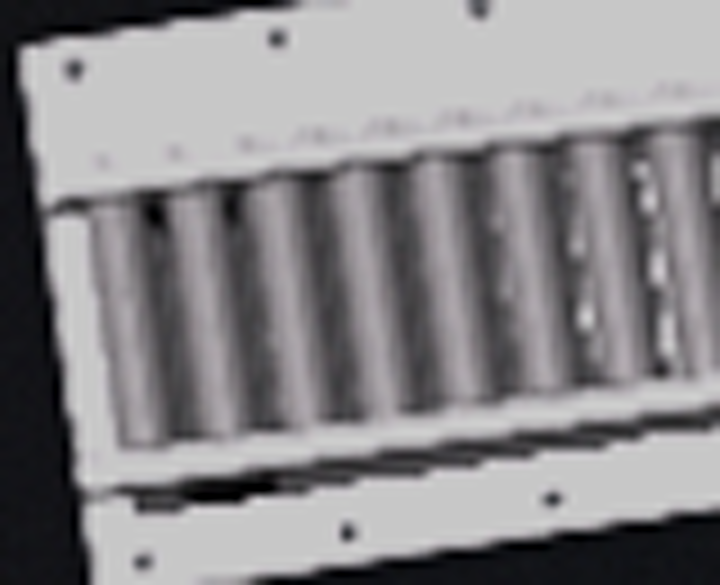

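View pics/t_lo.png

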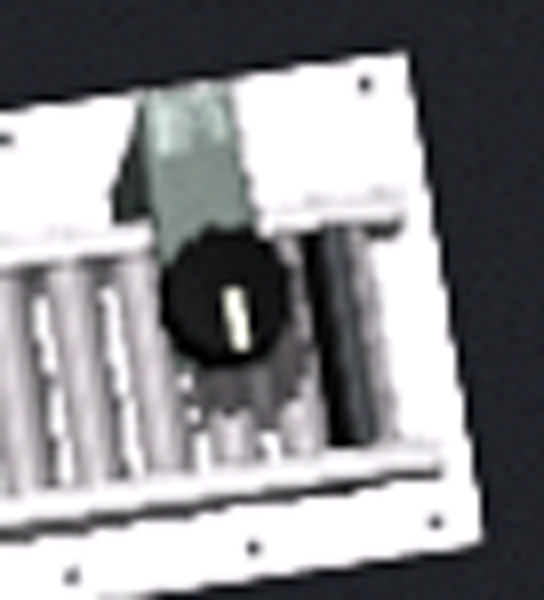

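View pics/s_hi.png

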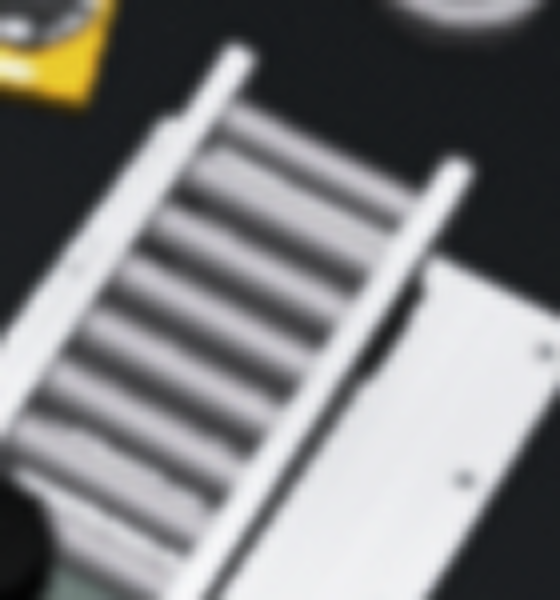

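```bash
cat > fitbed.py <<'E'
from h import *
A=lambda p:up(p,(175,150),9);B=lambda p:up(p,(250,130),8);C=lambda p:up(p,(320,165),8)
pts=[("top",(0,-104,150),B((226,294)),1)]
for i,q in enumerate([(129,322),(208,315),(288,302),(370,290),(450,280),(530,268),(612,256)]): pts.append(("top",(None,180-30*i,0),A(q)))
pts.append(("top",(None,-160,0),B((330,340))))
for q in[(95,203),(400,160),(700,120)]: pts.append(("top",(48,None,0),A(q)))
pts.append(("top",(48,None,0),B((300,234))))
for q in[(120,447),(400,410),(700,371)]: pts.append(("top",(-48,None,10),A(q)))
pts.append(("top",(-48,None,10),B((345,450))))
for q in[(230,100),(110,275),(20,420)]: pts.append(("scene",(-48,None,0),C(q)))
for q in[(415,200),(325,345),(205,535)]: pts.append(("scene",(48,None,10),C(q)))
pts.append(("scene",(None,180,0),C((320,162))))
pts.append(("scene",(0,-104,150),up((203,275),(270,165),4.2)))
def res(p,show=False,cams_=("top","scene")):
    out=[]
    for e in pts:
        n,X,u=e[:3]
        if n not in cams_: continue
        if None not in X:
            d=proj(n,bed(p,X))[0]-u; out+=list(d)
        else:
            i=X.index(None); a=list(X);b=list(X);a[i]=-40;b[i]=40
            # intersect line with pixel distance
            a_,b_=proj(n,bed(p,[a,b])); t=(b_-a_)/np.linalg.norm(b_-a_); d=u-a_; out.append(d[0]*t[1]-d[1]*t[0])
        if show: print(n,X,np.round(out[-1],2))
    return np.array(out)
if __name__=="__main__":
    for cc in(("top",),("scene",),("top","scene")):
        s=least_squares(lambda p:res(p,cams_=cc),[628,17,.12],loss="soft_l1",f_scale=.5);print(cc,np.round(s.x,4))
    res(s.x,True)
    p=s.x
    for nm,X in(("load",(0,90,32)),("seat",(0,-104,32)),("knob_grip",(0,-104,138))): print(nm,np.round(bed(p,X)[0],1))
    print(np.round(bedR(p[2]),4))
    # knob line angle
    q=[onz("top",B(v),75+147*np.cos(.12)-12) for v in((230,288),(240,350))]
    d=bedR(p[2]).T@(q[1]-q[0]); print("line dir bed",d, "knob",2.51+np.arctan2(d[0],d[1]))
E
python3 fitbed.py
```

```text
('top',) [6.28598e+02 1.66775e+01 1.31400e-01]
('scene',) [6.281574e+02 1.717570e+01 1.410000e-01]
('top', 'scene') [6.282648e+02 1.669300e+01 1.361000e-01]
top (0, -104, 150) -0.7
top (None, 180, 0) -0.32
top (None, 150, 0) 0.05
top (None, 120, 0) 0.17
top (None, 90, 0) 0.03
top (None, 60, 0) 0.1
top (None, 30, 0) 0.08
top (None, 0, 0) -0.2
top (None, -160, 0) -2.0
top (48, None, 0) 0.43
top (48, None, 0) -0.05
top (48, None, 0) -0.26
top (48, None, 0) 0.06
top (-48, None, 10) -0.6
top (-48, None, 10) -0.5
top (-48, None, 10) -0.33
top (-48, None, 10) 0.16
scene (-48, None, 0) 0.11
scene (-48, None, 0) 0.26
scene (-48, None, 0) -0.59
scene (48, None, 10) 0.51
scene (48, None, 10) 0.16
scene (48, None, 10) -0.08
scene (None, 180, 0) -0.7
scene (0, -104, 150) 0.67
load [616.7 101.4 117.5]
seat [642.8 -89.4  94.3]
knob_grip [ 644.5 -102.   199.6]
[[ 0.9908 -0.1347  0.0162]
 [ 0.1357  0.9836 -0.1186]
 [ 0.      0.1197  0.9928]]
line dir bed [-2.44383149e+01 -1.21006721e-01  1.45909102e-02] knob 0.9342521971066842
```

```bash
cat > plan.py <<'E'
from h import *
BED=[628.3,16.7,0.136]; CAR=[393.2,-234.6,-0.331]
def frame(down,jaw):
    x=np.array(down,float);x/=np.linalg.norm(x);z=np.array(jaw,float);z-=x*(z@x);z/=np.linalg.norm(z);return np.c_[x,np.cross(z,x),z]
def cur():
    from rig import telemetry
    s=telemetry.observe(); return s,np.array(s["position"]),R.from_rotvec(s["ee_rot"]).as_matrix()
def show(P,Rt):
    s,p,Rc=cur()
    print("t",round(s["time"],2),"pos",np.round(p,1),"j",np.round(s["joint_positions"],2),"F",np.round(s["wrist_force"],1),"w",round(s["grip_width"],3))
    for k,RR in (("a",Rt),("halfturn",Rt@np.diag([1,-1,-1.]))):
        rv=R.from_matrix(Rc.T@RR).as_rotvec()
        print(k,"turn deg",np.round(np.degrees(rv),1),"units",np.round(rv/2/np.pi,4),"n>=",np.ceil(np.degrees(np.linalg.norm(rv))/10.5))
    print("shift mm in current axes",np.round(Rc.T@(P-p),1),"after turn (a)",np.round(Rt.T@(P-p),1)," world",np.round(P-p,1))
B=bedR(BED[2])
def pick(h=0):
    a=CAR[2]; return np.array([CAR[0],CAR[1],47-18.8+h]),frame([0,0,-1],[np.cos(a),np.sin(a),0])
def load(h=0,y=90,x=0): return bed(BED,[x,y,47-18.8+h])[0],frame(-B[:,2],B[:,0])
def knob(h=0): return bed(BED,[0,-104,138-18.8+h])[0],frame(-B[:,2],B[:,1])
E
python3 - <<'E'
from plan import *
s,p,Rc=cur();print(np.round(Rc,3))
show(*pick(100))
E
```

```text
[[-0.     0.913  0.408]
 [ 0.001  0.408 -0.913]
 [-1.     0.    -0.001]]
t 0.3 pos [ 264.9 -593.4  205.1] j [-1.33  0.25  1.56  0.    1.34 -0.17] F [ 0.1  0.6 -0.3] w 0.996
a turn deg [-47.  -0.  -0.] units [-1.305e-01 -1.000e-04 -1.000e-04] n>= 5.0
halfturn turn deg [133.  -0.   0.] units [ 3.695e-01 -1.000e-04  1.000e-04] n>= 13.0
shift mm in current axes [  77.1  263.4 -275.3] after turn (a) [ 76.9 381.    4.8]  world [128.3 358.8 -76.9]
```

```bash
python3 -m creep '[[1,[0,0,0],[-0.0261,0,0]],[1,[0,0,0],[-0.0261,0,0]],[1,[0,0,0],[-0.0261,0,0]],[1,[0,0,0],[-0.0261,0,0]],[1,[0,0,0],[-0.0261,0,0]],[1,[0,0.8,0],[0,0,0]],[1,[0,0.8,0],[0,0,0]],[1,[0,0.8,0],[0,0,0]],[1,[0,0.8,0],[0,0,0]]]'; python3 -c "
from plan import *
show(*pick(60))"
```

```text
time: 1.42
position: [317.2, -441.0, 205.4]
ee_rot: [0.26, 1.555, -0.26]
wrist_force: [0.5, 1.0, 0.8]
grip_width: 1.004
t 1.43 pos [ 317.2 -441.   205.4] j [-1.16 -0.01  1.83  0.    1.32 -0.82] F [0.5 1.  0.8] w 1.004
a turn deg [-0.  0.  0.] units [-0.  0.  0.] n>= 1.0
halfturn turn deg [180.   0.  -0.] units [ 0.5  0.  -0. ] n>= 18.0
shift mm in current axes [117.2 219.9   4.7] after turn (a) [117.2 219.9   4.8]  world [  76.   206.4 -117.2]
```

```bash
python3 -m creep '[[1,[0,0.8,0],[0,0,0]],[1,[0,0.8,0],[0,0,0]],[1,[0,0.8,0],[0,0,0]],[1,[0,0.8,0],[0,0,0]],[1,[0.2,0.8,0.05],[0,0,0]],[1,[0.8,0.4,0.05],[0,0,0]],[1,[0.8,0,0],[0,0,0]],[1,[0.5,0,0],[0,0,0]],[1,[0,0,0],[0,0,0]]]'; python3 -c "
from plan import *
show(*pick(0))
for n in('scene','top'): cv2.imwrite(f'pics/{n}1.png',cam(n)['frame'][:,:,::-1])
im=cam('scene')['frame'][180:280,180:290,::-1];cv2.imwrite('pics/s1c.png',cv2.resize(im,None,fx=6,fy=6,interpolation=cv2.INTER_CUBIC))"
```

```text
time: 2.55
position: [392.0, -234.6, 88.7]
ee_rot: [0.262, 1.559, -0.258]
wrist_force: [0.4, -1.0, 0.7]
grip_width: 0.999
t 2.55 pos [ 392.  -234.6   88.7] j [-0.79 -0.07  2.12  0.    1.09 -0.46] F [ 0.4 -1.   0.7] w 0.999
a turn deg [-0.  -0.2 -0.1] units [-0.     -0.0006 -0.0003] n>= 1.0
halfturn turn deg [180.   -0.2   0.4] units [ 0.5    -0.0005  0.001 ] n>= 18.0
shift mm in current axes [60.5  0.2  1.4] after turn (a) [60.5  0.4  1.2]  world [  1.2  -0.  -60.5]
```

View pics/s1c.png

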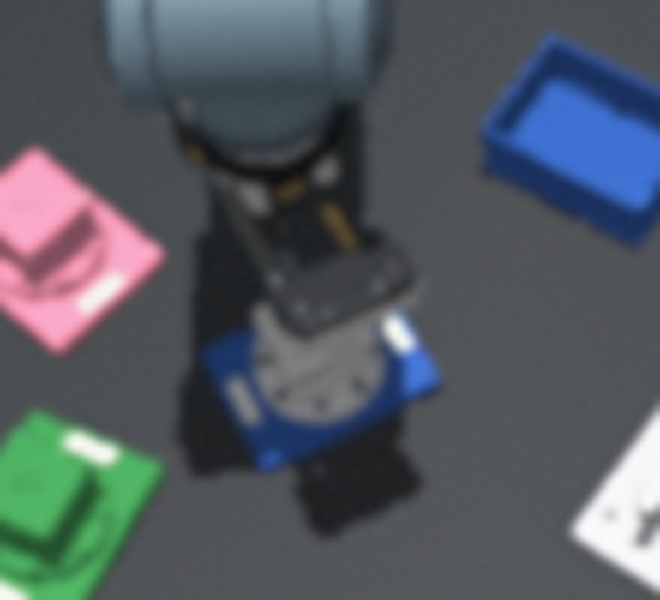

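Candidates in the top picture were the blue carrier (318,248), yellow (183,244), greens (366,260) and (411,234), pinks (334,299) and (371,148), and the blue bin (255,243). The blue pallet with the aluminium hub at (318,248) is the one, and the close crop confirmed it. In this crop, the open fingers stand over its hub at about (330,330). I'll descend next.

```bash
python3 -m creep '[[1,[0.4,0,0.02],[0,0,0]],[1,[0.4,0,0],[0,0,0]],[1,[0.3,0,0],[0,0,0]],[1,[0.1,0,0],[0,0,0]],[1,[0,0,0],[0,0,0]],[0,[0,0,0],[0,0,0]],[0,[0,0,0],[0,0,0]],[0,[0,0,0],[0,0,0]],[0,[0,0,0],[0,0,0]],[0,[0,0,0],[0,0,0]]]'; python3 -c "
from plan import *
show(*pick(0))"
```

```text
time: 3.9
position: [392.8, -235.5, 30.3]
ee_rot: [0.26, 1.559, -0.258]
wrist_force: [-6.1, 1.1, 5.7]
grip_width: 0.531
t 3.9 pos [ 392.8 -235.5   30.3] j [-0.79  0.05  2.14 -0.    0.96 -0.46] F [-6.1  1.1  5.7] w 0.531
a turn deg [ 0.  -0.2 -0. ] units [ 0.0001 -0.0007 -0.0001] n>= 1.0
halfturn turn deg [-180.     0.    -0.4] units [-4.999e-01  1.000e-04 -1.100e-03] n>= 18.0
shift mm in current axes [2.1 1.  0.1] after turn (a) [2.1 1.  0.1]  world [ 0.4  0.9 -2.1]
```

```bash
python3 -m creep '[[0,[-0.3,0,0],[0,0,0]],[0,[-0.7,0,0],[0,0,0]],[0,[-0.8,0,0],[0,0,0]],[0,[-0.8,0,0],[0,0,0]],[0,[-0.8,0,0],[0,0,0]],[0,[-0.6,0,0],[0,0,0]],[0,[0,0,0],[0,0,0]]]'; python3 -c "
from plan import *
show(*load(100))"
```

```text
time: 4.78
position: [395.1, -236.9, 232.9]
ee_rot: [0.257, 1.55, -0.262]
wrist_force: [1.0, 0.3, -5.6]
grip_width: 0.532
t 4.78 pos [ 395.1 -236.9  232.9] j [-0.79 -0.25  2.    0.    1.38 -0.46] F [ 1.   0.3 -5.6] w 0.532
a turn deg [-26.7   1.9   6.9] units [-0.0742  0.0052  0.0193] n>= 3.0
halfturn turn deg [153.    9.5  -2.5] units [ 0.425   0.0263 -0.007 ] n>= 15.0
shift mm in current axes [ 19.5 381.8 104.7] after turn (a) [ 54.8 289.2 265.5]  world [223.2 327.  -19.8]
```

```bash
python3 -m creep '[[0,[0,0,0],[-0.0186,0.0013,0.0048]],[0,[0,0,0],[-0.0186,0.0013,0.0048]],[0,[0,0,0],[-0.0186,0.0013,0.0048]],[0,[0,0,0],[-0.0186,0.0013,0.0048]],[0,[0,0.4,0.4],[0,0,0]],[0,[0,0.7,0.65],[0,0,0]],[0,[0,0.8,0.75],[0,0,0]],[0,[0,0.8,0.75],[0,0,0]],[0,[0,0.8,0.75],[0,0,0]],[0,[0,0.8,0.75],[0,0,0]]]'; python3 -c "
from plan import *
show(*load(50))"
```

```text
time: 6.02
position: [565.3, 4.7, 253.6]
ee_rot: [-0.01, 1.582, 0.205]
wrist_force: [0.1, 0.2, -4.9]
grip_width: 0.53
t 6.03 pos [565.3   4.7 253.6] j [-0.25  0.03  1.71  0.11  1.46 -0.4 ] F [ 0.1  0.2 -4.9] w 0.53
a turn deg [ 0.  -0.4 -0.3] units [ 0.0001 -0.0012 -0.0007] n>= 1.0
halfturn turn deg [-180.     0.4   -0.7] units [-0.4999  0.0012 -0.0019] n>= 18.0
shift mm in current axes [99.3 71.4 64.8] after turn (a) [99.5 71.9 64.1]  world [ 52.2  91.2 -90.2]
```

```bash
python3 -m creep '[[0,[0,0.7,0.65],[0,-0.0006,-0.0004]],[0,[0,0.5,0.45],[0,-0.0006,-0.0003]],[0,[0.1,0.2,0.2],[0,0,0]],[0,[0.7,0,0],[0,0,0]],[0,[0.6,0,0],[0,0,0]],[0,[0.3,0,0],[0,0,0]],[0,[0,0,0],[0,0,0]]]'; python3 -c "
from plan import *
show(*load(10))
for n in('scene','top'): cv2.imwrite(f'pics/{n}2.png',cam(n)['frame'][:,:,::-1])
cv2.imwrite('pics/s2c.png',cv2.resize(cam('scene')['frame'][140:270,280:400,::-1],None,fx=5,fy=5,interpolation=cv2.INTER_CUBIC))
cv2.imwrite('pics/t2c.png',cv2.resize(cam('top')['frame'][130:230,160:310,::-1],None,fx=5,fy=5,interpolation=cv2.INTER_CUBIC))"
```

```text
time: 6.9
position: [618.2, 90.4, 178.2]
ee_rot: [-0.013, 1.574, 0.201]
wrist_force: [-0.4, 1.1, -4.8]
grip_width: 0.532
t 6.9 pos [618.2  90.4 178.2] j [-0.09  0.22  1.65  0.12  1.31 -0.26] F [-0.4  1.1 -4.8] w 0.532
a turn deg [-0. -0. -0.] units [-0. -0. -0.] n>= 1.0
halfturn turn deg [180.  -0.   0.] units [ 0.5 -0.   0. ] n>= 18.0
shift mm in current axes [55.4  3.8  0. ] after turn (a) [55.4  3.8  0. ]  world [ -1.4  10.3 -54.5]
```

View pics/s2c.png

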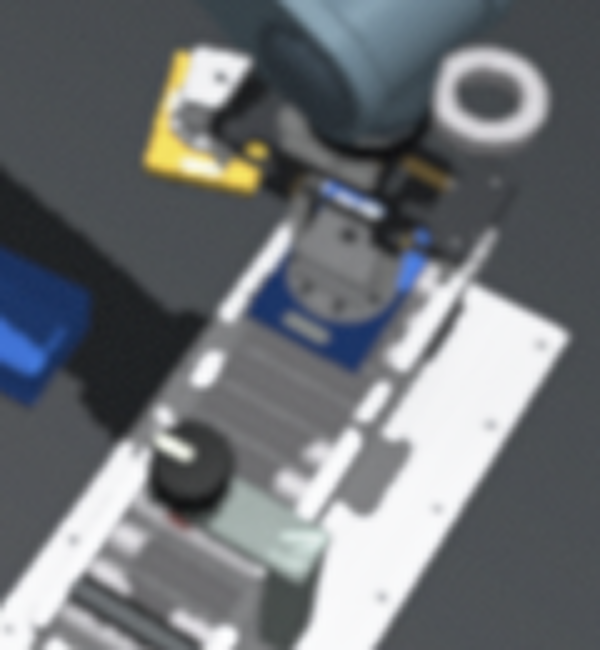

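View pics/t2c.png

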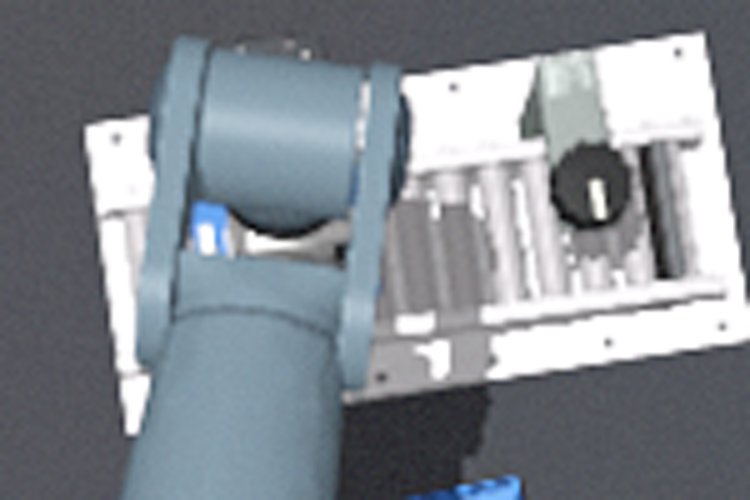

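```bash
python3 -m creep '[[0,[0.4,0.05,0],[0,0,0]],[0,[0.4,0.03,0],[0,0,0]],[0,[0.2,0,0],[0,0,0]],[0,[0,0,0],[0,0,0]]]'; cat > ovl.py <<'E'
from plan import *
import sys
show(*load(2.1))
s,p,Rc=cur()
c=p+ (Rc@np.array([30.3-14,0,0]))
q=np.array([c+Rc@np.array([0,a,b]) for a,b in((56,42),(-56,42),(-56,-42),(56,-42))])
print("centre in bed",np.round(B.T@(p+Rc@np.array([-1.7,0,0])-[BED[0],BED[1],75]),1))
off=(300,165);k=8
im=cv2.resize(cam('scene')['frame'][165:235,300:385,::-1],None,fx=k,fy=k,interpolation=cv2.INTER_CUBIC)
D=lambda X:np.round((proj('scene',X)-off+.5)*k-.5).astype(np.int32)
cv2.polylines(im,[D(q)],True,(0,0,255),1)
for x in(-48,48): cv2.polylines(im,[D(bed(BED,[(x,-60,10),(x,190,10)]))],False,(0,255,0),1)
cv2.imwrite(sys.argv[1],im)
E
python3 ovl.py pics/s3c.png
```

```text
time: 7.5
position: [617.3, 100.8, 129.4]
ee_rot: [-0.013, 1.574, 0.201]
wrist_force: [-0.1, -0.1, -4.9]
grip_width: 0.53
t 7.5 pos [617.3 100.8 129.4] j [-0.07  0.27  1.68  0.13  1.22 -0.25] F [-0.1 -0.1 -4.9] w 0.53
a turn deg [0. 0. 0.] units [0.0001 0.0001 0.    ] n>= 1.0
halfturn turn deg [-1.8e+02 -0.0e+00  1.0e-01] units [-4.999e-01 -0.000e+00  2.000e-04] n>= 18.0
shift mm in current axes [13.5 -0.7 -0.5] after turn (a) [13.5 -0.7 -0.5]  world [ -0.6   0.8 -13.5]
centre in bed [ 0.5 90.7 45.5]
```

View pics/s3c.png

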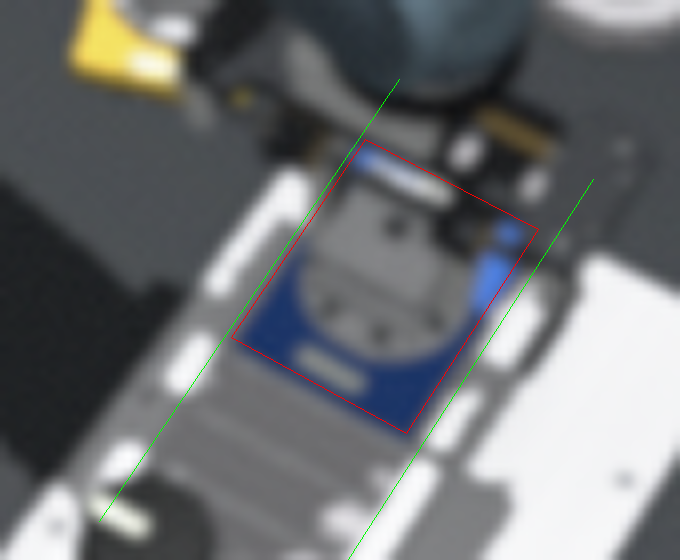

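The carrier's outline sits between the rails in the crop, with its near-low corner at (232,338) and far-low corner at (408,434), and the rail lines clear on both sides. I'll lower it gently.

```bash
python3 -m creep '[[0,[0.1,0,0],[0,0,0]],[0,[0.08,0,0],[0,0,0]],[0,[0.04,0,0],[0,0,0]],[0,[0,0,0],[0,0,0]]]'; python3 ovl.py pics/s4c.png
```

```text
time: 8.05
position: [618.1, 101.9, 120.1]
ee_rot: [-0.013, 1.571, 0.201]
wrist_force: [0.9, 0.3, -5.4]
grip_width: 0.529
t 8.05 pos [618.1 101.9 120.1] j [-0.07  0.28  1.69  0.13  1.2  -0.25] F [ 0.9  0.3 -5.4] w 0.529
a turn deg [0.  0.2 0. ] units [0.0001 0.0005 0.0001] n>= 1.0
halfturn turn deg [-1.8e+02 -1.0e-01  3.0e-01] units [-4.999e-01 -1.000e-04  9.000e-04] n>= 18.0
shift mm in current axes [ 4.2 -0.5 -1.4] after turn (a) [ 4.2 -0.5 -1.4]  world [-1.4 -0.2 -4.2]
centre in bed [ 1.4 90.5 36.2]
```

```bash
python3 -m creep '[[0,[0.03,0,-0.02],[0,0,0]],[0,[0.02,0,0],[0,0,0]],[0,[0,0,0],[0,0,0]]]'; python3 ovl.py pics/s4c.png;  python3 -m creep '[[0,[0.03,0,0],[0,0,0]],[0,[0,0,0],[0,0,0]]]'; python3 ovl.py pics/s5c.png
```

```text
time: 8.48
position: [617.1, 102.0, 117.6]
ee_rot: [-0.013, 1.571, 0.201]
wrist_force: [-0.5, 0.2, -5.2]
grip_width: 0.527
t 8.47 pos [617.1 102.  117.6] j [-0.07  0.28  1.69  0.13  1.2  -0.26] F [-0.5  0.2 -5.2] w 0.527
a turn deg [0.  0.2 0. ] units [0.0001 0.0006 0.0001] n>= 1.0
halfturn turn deg [-180.    -0.     0.3] units [-4.999e-01 -1.000e-04  9.000e-04] n>= 18.0
shift mm in current axes [ 1.7 -0.5 -0.4] after turn (a) [ 1.7 -0.5 -0.4]  world [-0.4 -0.4 -1.8]
centre in bed [ 0.4 90.5 33.7]
time: 8.78
position: [617.2, 102.2, 116.3]
ee_rot: [-0.013, 1.57, 0.201]
wrist_force: [0.2, 0.8, -5.0]
grip_width: 0.533
t 8.78 pos [617.2 102.2 116.3] j [-0.07  0.28  1.69  0.13  1.19 -0.26] F [ 0.2  0.8 -5. ] w 0.533
a turn deg [0.  0.2 0. ] units [0.0001 0.0006 0.0001] n>= 1.0
halfturn turn deg [-1.8e+02 -1.0e-01  3.0e-01] units [-4.999e-01 -2.000e-04  1.000e-03] n>= 18.0
shift mm in current axes [ 0.4 -0.5 -0.6] after turn (a) [ 0.4 -0.5 -0.6]  world [-0.6 -0.6 -0.4]
centre in bed [ 0.6 90.5 32.4]
```

```bash
python3 -m creep '[[0,[0.02,0,0],[0,0,0]],[0,[0,0,0],[0,0,0]]]'; python3 -m creep '[[0,[0.02,0,0],[0,0,0]],[0,[0,0,0],[0,0,0]]]'; python3 -m creep '[[0,[0.02,0,0],[0,0,0]],[0,[0,0,0],[0,0,0]]]'; python3 ovl.py pics/s6c.png
```

```text
time: 9.07
position: [617.2, 102.2, 116.1]
ee_rot: [-0.014, 1.571, 0.201]
wrist_force: [-1.6, -1.0, 0.7]
grip_width: 0.53
time: 9.32
position: [617.2, 102.2, 115.9]
ee_rot: [-0.014, 1.571, 0.201]
wrist_force: [-3.1, -2.2, 6.5]
grip_width: 0.528
time: 9.57
position: [617.3, 102.2, 115.9]
ee_rot: [-0.014, 1.571, 0.201]
wrist_force: [-7.2, -3.2, 11.7]
grip_width: 0.529
t 9.57 pos [617.3 102.2 115.9] j [-0.07  0.28  1.69  0.13  1.19 -0.26] F [-7.2 -3.2 11.7] w 0.529
a turn deg [0.1 0.2 0.1] units [0.0002 0.0005 0.0002] n>= 1.0
halfturn turn deg [-1.799e+02 -1.000e-01  3.000e-01] units [-4.998e-01 -3.000e-04  8.000e-04] n>= 18.0
shift mm in current axes [-0.  -0.5 -0.7] after turn (a) [-0.  -0.5 -0.7]  world [-0.6 -0.6 -0. ]
centre in bed [ 0.7 90.5 32. ]
```

```bash
python3 -m creep '[[0,[-0.03,0,0],[0,0,0]],[1,[0,0,0],[0,0,0]],[1,[0,0,0],[0,0,0]],[1,[0,0,0],[0,0,0]],[1,[0,0,0],[0,0,0]],[1,[0,0,0],[0,0,0]],[1,[0,0,0],[0,0,0]],[1,[0,0,0],[0,0,0]],[1,[0,0,0],[0,0,0]]]'; python3 - <<'E'
from plan import *
c=cam('scene');cv2.imwrite('pics/s7c.png',cv2.resize(c['frame'][150:310,270:400,::-1],None,fx=3.7,fy=3.7,interpolation=cv2.INTER_CUBIC))
show(*knob(40))
E
```

```text
time: 10.75
position: [617.1, 102.4, 114.7]
ee_rot: [-0.013, 1.571, 0.201]
wrist_force: [-1.0, 0.6, -0.2]
grip_width: 0.998
t 10.8 pos [617.1 102.4 114.8] j [-0.07  0.28  1.69  0.13  1.19 -0.26] F [ 0.7 -0.1 -0.2] w 0.999
a turn deg [-90.    0.1   0.2] units [-0.2499  0.0004  0.0005] n>= 9.0
halfturn turn deg [90.   0.2 -0.1] units [ 0.2501  0.0005 -0.0004] n>= 9.0
shift mm in current axes [-130.  -194.6   -0.2] after turn (a) [-130.1    0.5 -194.5]  world [  27.8 -206.9  105.8]
```

View pics/s7c.png

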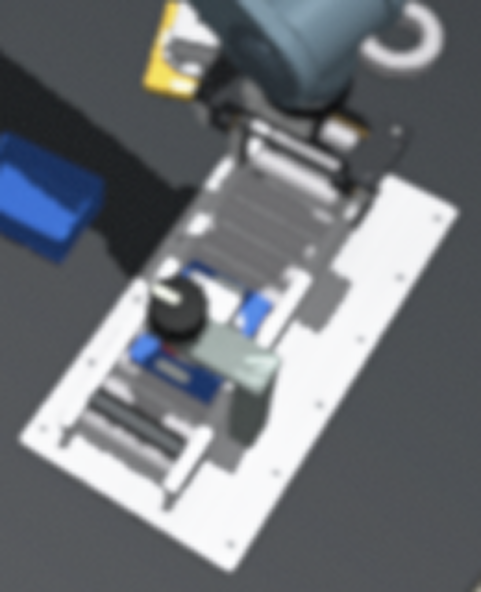

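The carrier rolled away cleanly and is now under the clamp at about (190,330), heading for the stop. I'll lift and turn 90°.

```bash
python3 -m creep '[[1,[-0.4,0,0],[0,0,0]],[1,[-0.8,0,0],[0,0,0]],[1,[-0.8,0,0],[0,0,0]],[1,[-0.8,0,0],[0,0,0]],[1,[-0.6,0,0],[0,0,0]],[1,[0,0,0],[-0.0278,0,0]],[1,[0,0,0],[-0.0278,0,0]],[1,[0,0,0],[-0.0278,0,0]],[1,[0,0,0],[-0.0278,0,0]]]';python3 -m creep '[[1,[0,0,0],[-0.0278,0,0]],[1,[0,0,0],[-0.0278,0,0]],[1,[0,0,0],[-0.0278,0,0]],[1,[0,0,0],[-0.0278,0,0]],[1,[0,0,0],[-0.0278,0,0]],[1,[0,0,0],[0,0,0]]]'; python3 - <<'E'
from plan import *
c=cam('scene');im=c['frame'][200:310,270:370,::-1]
im=cv2.resize(im,None,fx=5.5,fy=5.5,interpolation=cv2.INTER_CUBIC)
D=lambda X:np.round((proj('scene',X)-(270,200)+.5)*5.5-.5).astype(np.int32)
cv2.polylines(im,[D(bed(BED,[(a,-104+b,14) for a,b in((42,56),(42,-56),(-42,-56),(-42,56))]))],True,(0,0,255),1)
cv2.imwrite('pics/s8c.png',im)
show(*knob(40))
E
```

```text
time: 11.92
position: [619.4, 82.1, 285.3]
ee_rot: [-0.562, 1.428, 0.743]
wrist_force: [0.2, 0.2, -0.2]
grip_width: 0.999
time: 12.68
position: [619.5, 82.1, 285.1]
ee_rot: [-1.216, 1.055, 1.364]
wrist_force: [0.4, -0.6, 0.0]
grip_width: 1.0
t 12.72 pos [619.4  82.1 284.8] j [-0.1   0.13  1.54  0.12  1.49 -1.82] F [-0.4  0.4 -0.4] w 1.001
a turn deg [-0.  -0.1  0.3] units [-0.0001 -0.0002  0.0008] n>= 1.0
halfturn turn deg [1.8e+02 5.0e-01 1.0e-01] units [4.999e-01 1.300e-03 2.000e-04] n>= 18.0
shift mm in current axes [ 4.140e+01  1.000e-01 -1.946e+02] after turn (a) [ 4.120e+01  1.000e-01 -1.947e+02]  world [  25.5 -186.6  -64.2]
```

View pics/s8c.png

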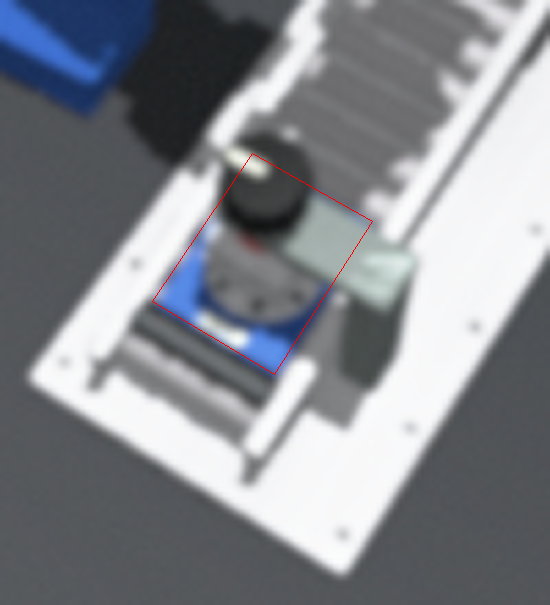

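The carrier sits against the stop, with its outline matching the predicted seat. I'll move over the knob.

```bash
python3 -m creep '[[1,[0,0,-0.5],[0,0,0.0004]],[1,[0,0,-0.8],[0,0,0.0004]],[1,[0,0,-0.8],[0,0,0]],[1,[0,0,-0.8],[0,0,0]],[1,[0,0,-0.7],[0,0,0]],[1,[0,0,-0.3],[0,0,0]],[1,[0.6,0,0],[0,0,0]],[1,[0.3,0,0],[0,0,0]],[1,[0,0,0],[0,0,0]]]'; python3 - <<'E'
from plan import *
show(*knob(0))
for n,a in(('scene',(230,330,250,370)),('top',(130,210,240,340))):
    cv2.imwrite(f'pics/{n[0]}9c.png',cv2.resize(cam(n)['frame'][a[0]:a[1],a[2]:a[3],::-1] if n=='top' else cam(n)['frame'][190:290,260:380,::-1],None,fx=5.5,fy=5.5,interpolation=cv2.INTER_CUBIC))
E
```

```text
time: 13.85
position: [644.4, -103.2, 214.4]
ee_rot: [-1.213, 1.06, 1.373]
wrist_force: [-0.0, -0.4, -0.0]
grip_width: 0.999
t 13.85 pos [ 644.4 -103.2  214.4] j [-0.38  0.27  1.51  0.1   1.42 -2.11] F [-0.  -0.4 -0. ] w 0.999
a turn deg [ 0.1  0.  -0.2] units [ 0.0003  0.0001 -0.0006] n>= 1.0
halfturn turn deg [-1.799e+02  3.000e-01  1.000e-01] units [-4.997e-01  1.000e-03  2.000e-04] n>= 18.0
shift mm in current axes [33.7 -0.5 -0.6] after turn (a) [33.7 -0.3 -0.6]  world [ -0.1   3.4 -33.5]
```

View pics/s9c.png

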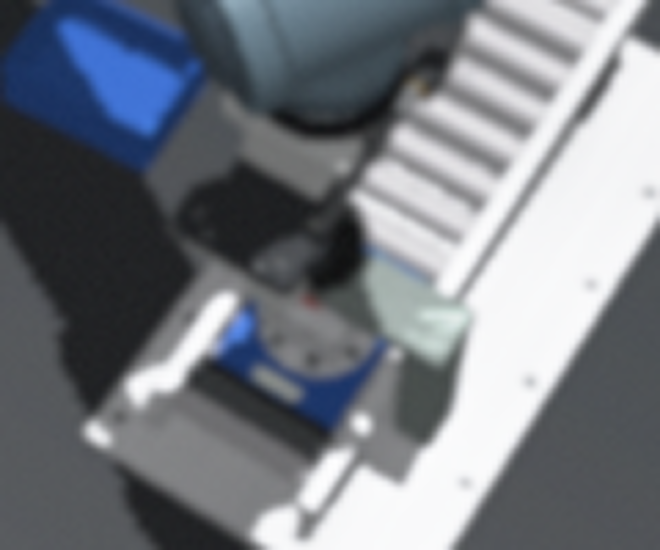

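View pics/t9c.png

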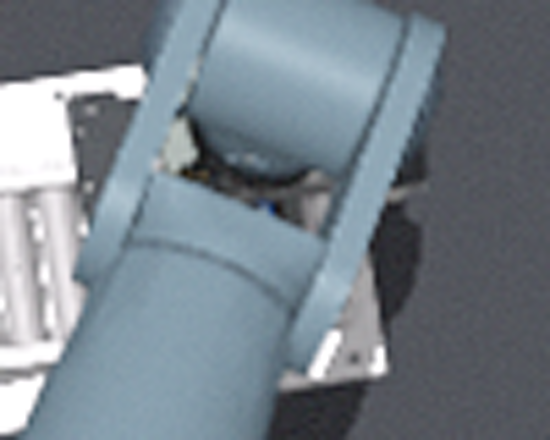

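```bash
python3 -m creep '[[1,[0.25,0,0],[0,0,0]],[1,[0.2,0,0],[0,0,0]],[1,[0.15,0,0],[0,0,0]],[1,[0.05,0,0],[0,0,0]],[1,[0,0,0],[0,0,0]]]'; python3 -c "
from plan import *
show(*knob(0))"
```

```text
time: 14.58
position: [644.5, -100.4, 183.2]
ee_rot: [-1.215, 1.059, 1.371]
wrist_force: [-0.5, 0.4, 0.1]
grip_width: 1.001
t 14.57 pos [ 644.5 -100.4  183.2] j [-0.37  0.3   1.54  0.11  1.36 -2.11] F [-0.5  0.4  0.1] w 1.001
a turn deg [ 0.1 -0.  -0.1] units [ 0.0003 -0.0001 -0.0003] n>= 1.0
halfturn turn deg [-1.799e+02  1.000e-01 -0.000e+00] units [-4.997e-01  4.000e-04 -1.000e-04] n>= 18.0
shift mm in current axes [2.4 0.2 0.4] after turn (a) [2.4 0.2 0.4]  world [-0.3  0.7 -2.3]
```

```bash
python3 -m creep '[[1,[0.03,0,0.01],[0,0,0]],[0,[0,0,0],[0,0,0]],[0,[0,0,0],[0,0,0]],[0,[0,0,0],[0,0,0]],[0,[0,0,0],[0,0,0]],[0,[0,0,0],[0,0,0]],[0,[0,0,0],[0,0,0]]]'; python3 -c "
from plan import *
show(*knob(0))"
```

```text
time: 15.45
position: [644.4, -99.8, 182.0]
ee_rot: [-1.215, 1.059, 1.37]
wrist_force: [-0.3, 0.1, -0.1]
grip_width: 0.525
t 15.45 pos [644.4 -99.8 182. ] j [-0.37  0.3   1.54  0.11  1.36 -2.11] F [-0.3  0.1 -0.1] w 0.525
a turn deg [ 0.1 -0.  -0.1] units [ 0.0003 -0.0001 -0.0002] n>= 1.0
halfturn turn deg [-1.799e+02  1.000e-01 -1.000e-01] units [-4.997e-01  3.000e-04 -2.000e-04] n>= 18.0
shift mm in current axes [ 1.1  0.2 -0.1] after turn (a) [ 1.1  0.2 -0.1]  world [-0.2  0.  -1.1]
```

```bash
python3 -m creep '[[0,[0,0,0],[0.025,0,0]],[0,[0,0,0],[0.025,0,0]],[0,[0,0,0],[0.025,0,0]],[0,[0,0,0],[0.025,0,0]]]'; python3 -c "
from plan import *
show(*knob(0))
print(cur()[0]['ft_torque'])";python3 -m creep '[[0,[0,0,0],[0.025,0,0]],[0,[0,0,0],[0.025,0,0]],[0,[0,0,0],[0.025,0,0]],[0,[0,0,0],[0.025,0,0]],[0,[0,0,0],[0.025,0,0]],[0,[0,0,0],[0.025,0,0]]]'; python3 -c "
from plan import *
show(*knob(0))
print(cur()[0]['ft_torque'])"
```

```text
time: 15.95
position: [644.3, -100.3, 181.9]
ee_rot: [-0.742, 1.356, 0.92]
wrist_force: [-0.3, -1.7, 0.8]
grip_width: 0.529
t 15.95 pos [ 644.3 -100.3  181.9] j [-0.37  0.3   1.54  0.1   1.36 -1.47] F [-0.3 -1.7  0.8] w 0.529
a turn deg [-36.2  -0.1  -0.1] units [-0.1005 -0.0003 -0.0002] n>= 4.0
halfturn turn deg [ 1.438e+02 -1.000e-01  2.000e-01] units [ 3.995e-01 -2.000e-04  4.000e-04] n>= 14.0
shift mm in current axes [1.1 0.3 0.3] after turn (a) [1.1 0.  0.4]  world [-0.1  0.5 -1. ]
[-0.27475779 -0.0508236   0.12613243]
time: 16.7
position: [643.7, -100.7, 181.8]
ee_rot: [-0.012, 1.578, 0.197]
wrist_force: [-2.9, -3.5, 1.3]
grip_width: 0.525
t 16.7 pos [ 643.7 -100.7  181.8] j [-0.37  0.3   1.54  0.1   1.36 -0.53] F [-2.9 -3.5  1.3] w 0.525
a turn deg [-90.2  -0.2  -0.1] units [-2.505e-01 -7.000e-04 -2.000e-04] n>= 9.0
halfturn turn deg [89.8 -0.1  0.2] units [ 2.495e-01 -2.000e-04  7.000e-04] n>= 9.0
shift mm in current axes [1.  0.8 0.6] after turn (a) [ 1.  -0.6  0.8]  world [ 0.5  1.  -0.9]
[-0.47883941  0.32074806  0.18871735]
```

```bash
python3 -m creep '[[0,[0,0,0],[0.025,0,0]],[0,[0,0,0],[0.025,0,0]],[0,[0,0,0],[0.025,0,0]],[0,[0,0,0],[0.025,0,0]],[0,[0,0,0],[0.025,0,0]],[0,[0,0,0],[0.025,0,0]],[0,[0,0,0],[0.025,0,0]],[0,[0,0,0],[0.025,0,0]],[0,[0,0,0],[0.025,0,0]],[0,[0,0,0],[0.025,0,0]]]'; python3 -c "
from plan import *
show(*knob(0))
print(cur()[0]['ft_torque'])"
```

```text
time: 17.95
position: [642.7, -100.0, 181.9]
ee_rot: [1.188, 1.367, -1.061]
wrist_force: [-7.1, -1.0, 3.5]
grip_width: 0.524
t 17.95 pos [ 642.7 -100.   181.9] j [-0.37  0.3   1.54  0.1   1.37  1.04] F [-7.1 -1.   3.5] w 0.524
a turn deg [179.8   0.6  -0. ] units [ 0.4995  0.0015 -0.    ] n>= 18.0
halfturn turn deg [-0.2  0.   0.4] units [-0.0005  0.      0.001 ] n>= 1.0
shift mm in current axes [1.  1.5 0.1] after turn (a) [ 1.  -1.5 -0.1]  world [ 1.5  0.2 -1. ]
[-0.03416639  1.12245857  0.29609398]
```

```bash
python3 -m creep '[[0,[0,0,0],[0,0,0]],[1,[0,0,0],[0,0,0]],[1,[0,0,0],[0,0,0]],[1,[0,0,0],[0,0,0]],[1,[0,0,0],[0,0,0]],[1,[0,0,0],[0,0,0]],[1,[-0.2,0,0],[0,0,0]],[1,[-0.6,0,0],[0,0,0]],[1,[-0.8,0,0],[0,0,0]],[1,[-0.8,0,0],[0,0,0]]]'; python3 -m creep '[[1,[-0.2,0,-0.4],[0,0,0]],[1,[0,0,-0.8],[0,0,0]],[1,[0,0,-0.8],[0,0,0]],[1,[0,0,-0.8],[0,0,0]],[1,[0,0,-0.8],[0,0,0]],[1,[0,0,0],[0,0,0]]]'; python3 - <<'E'
from plan import *
show(*knob(0))
im=cv2.resize(cam('top')['frame'][130:205,250:318,::-1],None,fx=8,fy=8,interpolation=cv2.INTER_CUBIC);cv2.imwrite('pics/t10.png',im)
im=cam('scene')['frame'][200:310,270:370,::-1]
im=cv2.resize(im,None,fx=5.5,fy=5.5,interpolation=cv2.INTER_CUBIC)
D=lambda X:np.round((proj('scene',X)-(270,200)+.5)*5.5-.5).astype(np.int32)
cv2.polylines(im,[D(bed(BED,[(a,-104+b,14) for a,b in((42,56),(42,-56),(-42,-56),(-42,56))]))],True,(0,0,255),1)
cv2.imwrite('pics/s10.png',im)
cv2.imwrite('pics/s10f.png',cam('scene')['frame'][:,:,::-1])
E
```

```text
time: 19.2
position: [646.5, -114.1, 303.1]
ee_rot: [1.187, 1.364, -1.054]
wrist_force: [0.5, -0.3, -0.7]
grip_width: 0.997
time: 19.95
position: [621.0, 65.4, 332.1]
ee_rot: [1.183, 1.368, -1.051]
wrist_force: [-0.4, -0.4, 1.1]
grip_width: 0.998
t 19.95 pos [621.   65.4 332.1] j [-0.13  0.12  1.48  0.12  1.58  1.3 ] F [-0.4 -0.4  1.1] w 0.998
a turn deg [-179.6   -0.2    0. ] units [-0.499  -0.0006  0.    ] n>= 18.0
halfturn turn deg [0.4 0.  0.1] units [0.001  0.     0.0004] n>= 1.0
shift mm in current axes [130.1  -0.2 183.6] after turn (a) [ 130.1   -0.6 -183.6]  world [  23.2 -165.1 -151.2]
```

View pics/t10.png

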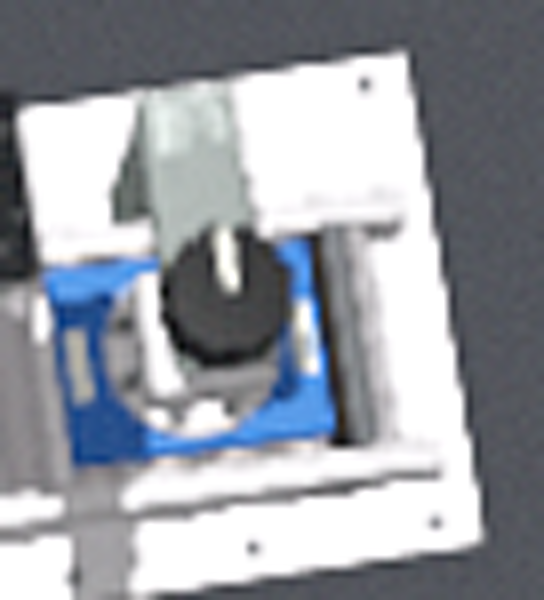

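View pics/s10.png

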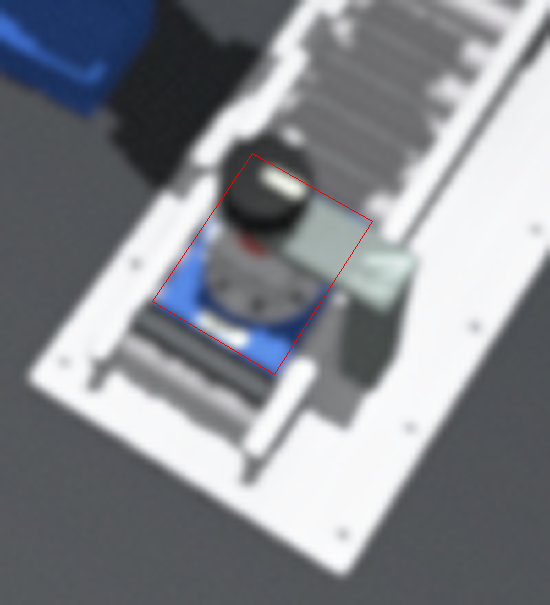

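View pics/s10f.png

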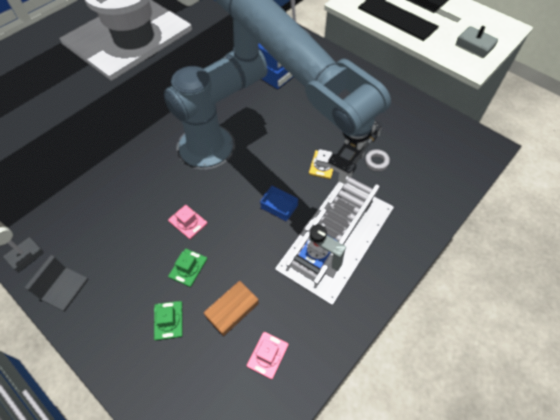

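The white line now points to the post, from (236,290) to (224,230) in the top crop. The carrier lies on its seat outline, and the bystanders are where they were. I'll hand in.

```bash
python3 - <<'E'
from rig import telemetry,r
import numpy as np
print(np.abs(telemetry.observe()["dq"]).max()); print(r.hand_in())
E
```

```text
0.027960933356294963
the job is handed in; nothing more can be done
None
```

The blue carrier is at the stop under the clamp, the knob is wound about half a turn, and the job was handed in at about 20 s of the 72 s allowed.

- **Loading:** I gripped the carrier by its hub and lowered it, tilted to match the lane, at about bed y = 90 mm. A rising wrist force showed it had touched the rollers. I then opened the jaws across the lane so it could roll away without being touched.
- **Clamping:** The carrier was already at the stop when I gripped the knob. I turned it 180° clockwise, and the white line moved from pointing toward the robot (about 0.93 rad) to pointing at the post (about 4.08 rad). That is about a quarter turn past contact. I released it and lifted clear.

**Last checks:**
- The carrier's outline matched the predicted seat in the scene view.
- The white line pointed at the post in the top view.
- By eye, the yellow carrier, bin, ring and case had not moved; I did not measure this.
- The gripper was clear of everything, with wrist force about 1 N.

**Not measured directly:** pad contact and knob angle are inferred from the white line, and nothing in the checks contradicted them. While turning, there was a mild sideways force of up to 7 N, probably because the grip was 1 to 2 mm off the knob's axis.

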